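Load a box blank into the carving router

TASK

Load the wooden box blank into the bench-top carving router: with your fingertips, push it along the bed from the loading end, down the lane between the two guide rails, until it sits square against the steel stop bar. The rails are freshly oiled, so neither the box nor you may touch either of them. Keep the box flat on the bed all the way, never lifting or tipping it, do not ram the stop, and leave the other things on the bench where they are.

Things in the scene. Friction and masses are not known exactly. Their poses are not given: they have to be found in the camera images.
- machine: Bench-top carving router, fixed; place and heading vary. Its bed is a plywood board 700 x 300 mm (machine x -260 to 440 mm), top 18 mm above the bench. Origin: bench height, mid-lane, at the lane's mouth where the rails begin. x runs along the lane from mouth to stop (roughly world +y, the robot's left), y to the robot's side, z up. The bed at x < 0 is the open loading end
- gantry: The router's gantry with the spindle, parked over the lane beyond the stop; it does not move. Its frame is the machine's frame; it takes up machine x = 254 to 373 mm, y = -145 to +113 mm, up to 310 mm above the bench
- rail_near: Guide rail on the robot's side: an aluminium bar 420 mm long, 30 mm wide, 20 mm high on the bed, with a steel linear rail 15 mm wide and 14 mm high along its top (top 34 mm above the bed, 52 mm above the bench). Its inner face is at machine y = +80 mm, from x = 0 to 420 mm. Its frame is the machine's frame. Not to be touched
- rail_far: The same guide rail on the far side; its inner face is at machine y = -80 mm, so the clear lane is 160 mm wide. Its frame is the machine's frame. Not to be touched
- mouth (a point): The middle of the lane's mouth, on the bed's surface (machine x = 0, y = 0, z = 18 mm); axes as the machine's
- stop_face (a point): Middle of the stop bar's face that meets the box, on the bed's surface (machine x = 210 mm, y = 0, z = 18 mm); axes as the machine's
- stop: The fixed steel stop bar lying across the lane, 150 mm wide, 18 mm thick, 22 mm high (bolt heads to 26 mm); its frame is the machine's frame, its face is at stop_face
- box: Closed pine box blank, 150 mm along its x (the lane's way when loaded), 130 mm along y, 50 mm high, 0.28 to 0.49 kg, slides with wood-like friction. Origin: centre of its underside. Starts on the loading end short of the mouth, up to 25 mm off the lane's middle line and turned up to 0.3 rad. In the lane it has 15 mm of air to each rail; at the stop its centre is at machine x = 135 mm
- gouge_a: Bystander: a carving gouge lying on the bench: turned wooden handle 118 x 26 mm, 27 mm thick, with a 110 mm steel shaft and blade; origin under the joint of handle and shaft, x towards the blade
- gouge_b: Bystander: a second, shorter gouge (same handle, 90 mm shaft), lying along the router's far side; origin under the joint of handle and shaft, x towards the blade
- mallet: Bystander: a carver's wooden mallet lying on the bench to the robot's right: head 70 x 115 x 75 mm high, with a 190 mm handle of 28 mm thickness level along its -x; origin at the centre of the head's underside
- oil_can: Bystander: a white plastic bottle of rail oil, 52 mm across, 115 mm tall, standing on the bench by the far side of the loading end; origin at the centre of its underside
- brush: Bystander: a small dusting brush lying on the bench between the router and the robot, 200 mm long, 42 mm wide, 20 mm high; origin under the middle of its length, bristles towards its x
- spanner: Bystander: a flat open-ended collet spanner, about 145 x 34 x 5 mm, lying on the bench on the robot's side of the loading end; origin at the middle of its shank, underside
- collet_nut: Bystander: a steel collet nut, 26 mm across, 16 mm high, standing on the bed's ledge outside the rail_near; origin at the centre of its underside
- offcut: Bystander: a pine offcut 90 x 55 x 30 mm lying on the bench behind the loading end; origin at the centre of its underside
Mind the look-alikes: they are no part of the job. What is shaped like the box but turquoise is not meant.

How it is judged:
At the end, for the whole second after the job is handed in: The box lies flat and at rest on the bed in the lane, against the stop bar (gap under 4 mm), square to the lane within 0.05 rad, between the rails (its middle within 15 mm of the lane's middle line) (x of box in the frame of machine between 0.131 and 0.139 m and y of box in the frame of machine between -0.015 and 0.015 m and z of box in the frame of machine between 0.015 and 0.021 m and angle between the x axis of box and the x axis of machine, either way round below 0.05 rad and angle between box's own z axis and vertical below 0.03 rad and linear speed of box below 0.01 m/s); the robot touches nothing.
It fails at once if a guide rail is touched, by the box or by the robot (contact force between any of rail_near, rail_far and anything else above 0.3 N).
It fails at once if the box is lifted off the bed by more than 6 mm, tipped by more than 0.1 rad, or pushed off the bed (z of box in the frame of machine above 0.024 m or z of box in the frame of machine below 0.012 m or angle between box's own z axis and vertical above 0.1 rad).
It fails at once if the box is rammed against the stop (over 50 N) (contact force between box and stop above 50 N).
It fails at once if one of the other things on the bench is moved by more than 20 mm (distance of any of gouge_a, gouge_b, mallet, oil_can, brush, spanner, collet_nut, offcut from where it was at the start of the episode above 0.02 m).
It also fails if it takes over 72 s, if anything falls off the work surface, if the arm or the gripper's body presses on something with over 40 N, if the wrist force passes 120 N, or if a joint passes its speed limit or range.

ROBOT

A 7-joint arm with a two-finger parallel gripper is mounted at the origin on the work surface. World frame = base frame: x ahead of the robot, y to its left, z up, the work surface at z = 0. Lengths are in m, angles in rad, forces in N, time in s.
With the tool pointing down it reaches from about 0.425 to 0.95 m from the base axis. Payload 4.7 kg.
Tool frame: the origin (TCP) lies on the centre line of the jaws, within the pads' length; the fingertips stand 25 mm ahead of it and the grasp point (between the pads) lies 6 mm ahead of it; z points along the fingers, y is the line along which they close (so a half turn about z gives the same grasp; the last joint's range is limited). The gripper opens to 87 mm and grips with 3 to 60 N. Pads are 19 mm wide; open, the fingers measure 117 mm over their backs; the gripper's body (75 mm by 190 mm) begins 51 mm behind the grasp point.
Start: joints at [-1.25, 0.469, -0.049, 1.532, 0.024, 1.141, -0.082], TCP at [0.231, 0.634, 0.248] pointing down, gripper open.
Joint ranges: [-2.59, 2.59], [-0.33, 1.99], [-1.39, 1.29], [0.1, 2.45], [-1.04, 4.18], [0.21, 1.99], [-2.66, 2.66]. Speed limits (rad/s): [2.57, 2.57, 3.14, 3.14, 3.14, 3.14, 3.14].

INTERFACE

Orientations are given as a rotation vector (axis times angle).
In Python, from station import telemetry, viewer, order gives the robot as it stands.
- The arm moves only by the tool servo_tool, never from a script. Its argument "commands" is text: rows parted by semicolons, each of 6 numbers parted by spaces: the shift along the tool's x, y, z in m, then the turn, a rotation vector about the tool's x, y, z in degrees. In form: dx dy dz ax ay az; .... A call has 1 to 12 rows; each row shifts and turns the commanded pose from where the row before left it, along the tool's axes as they then stand; what a row does not reach is not made up. A row lasts 1/8 s, in which the tool goes at most 62.5 mm and 10.7 degrees, less where a joint would pass 70% of its speed; a pose out of reach is approached as far as the arm can. A call is refused whole if a number of a shift passes 0.0625 or a number of a turn 10.7, either way. A call with a gripper value outside its range is refused whole. "hand" is the finger opening in m, from 0 to 0.087, set as the call begins (left out, the last holds). The fingers move at their own pace and stop on an object; "newtons" is the grip in N (left out, the last holds). Time passes only in rows, so rows that do not move let the fingers close. It gives the time, the measured TCP pose, the force, the opening and the grip force at its end, in the units of the state.
- telemetry.state(): the state, without advancing time (a new reading comes with each control period).
- viewer.camera(name): name is "scene" or "top" or "wrist"; returns (picture, depth): 384x512x3 uint8, red, green, blue; 384x512 float32, m along the optical axis (not along the pixel's ray), 0 where there is no reading.
- viewer.calibration(name): a dict with "K" (3x3 intrinsics, pixels), "extrinsics" (4x4, takes a point from world to camera coordinates). Camera axes: x right, y down, z forward; pixel columns grow to the right and rows downward; lengths in m; the calibration is good to about 2 mm. A picture is of the moment at which its call begins: read the wrist's pose just before it. calibration takes no time and is no camera call; for the wrist camera it gives the pose at the moment of the call.
- order.sign_off(): hands the job in; it is judged then, once.
The state is a dict: "clock": time; "joint_positions": joint angles; "joint_velocities": joint speeds; "joint_efforts": joint torques, N m; "tcp_pos": TCP position; "orientation": TCP orientation; "ft_force": force on the tool from outside, world axes, zero at the start; "moment": the same for the moment, N m; "width": opening from 0.0 (shut) to 1.0 (fully open); "grip_force": force on a finger pad.
Only numpy, scipy, OpenCV 4.12 (cv2) and the standard library are available. Lean on these libraries where they do the work, as an engineer would, in place of code of your own. Each camera call takes 0.05 s, during which the arm holds its last target. There are 200 camera calls.

## Working session

There is one attempt and no reset: what is moved stays moved. The work goes in short steps, Python scripts to look and compute and a tool call to move; the robot and the scene stay as the last step left them, time stands still between calls to the robot, and variables do not carry over. Pictures are saved under pics/ and viewed, at most 10 in all, crops included, and the job is handed in when it is done.

Besides the shell and the picture viewer there is one more tool, called after "Request:" by a JSON object that holds its "api" and its "payload". servo_tool: Moves the arm, as the interface text tells. Its arguments: {"type":"object","properties":{"commands":{"type":"string"},"hand":{"type":"number"},"newtons":{"type":"number"}},"required":["commands"]}

```bash
ls; mkdir -p pics; cat > h.py <<'E'
import numpy as np, cv2
from station import telemetry, viewer, order
def cam(n):
    c=viewer.calibration(n); p,d=viewer.camera(n); return p,d,np.array(c["K"]),np.array(c["extrinsics"])
def ray(uv,K,E,z):
    R,t=E[:3,:3],E[:3,3]; o=-R.T@t
    d=R.T@np.linalg.inv(K)@np.array([uv[0],uv[1],1.0]); return o+d*(z-o[2])/d[2]
def cloud(d,K,E):
    v,u=np.indices(d.shape); P=np.stack([(u-K[0,2])/K[0,0]*d,(v-K[1,2])/K[1,1]*d,d],-1)
    return (P-E[:3,3])@E[:3,:3]
def save(n,p): cv2.imwrite(n,p[:,:,::-1])
E
python3 - <<'E'
from h import *
s=telemetry.state(); print({k:np.round(v,3) for k,v in s.items()})
ims=[]
for n in("scene","top"):
    p,d,K,E=cam(n); ims.append(p); np.savez(n+".npz",p=p,d=d,K=K,E=E); print(n,-E[:3,:3].T@E[:3,3])
    save(f"pics/{n}0.png",p)
E
```

```text
pics
{'clock': np.float64(0.0), 'joint_positions': array([-1.25 ,  0.469, -0.049,  1.534,  0.024,  1.141, -0.082]), 'joint_velocities': array([-0.001, -0.001,  0.001, -0.   ,  0.   , -0.   ,  0.   ]), 'joint_efforts': array([ 0.0000e+00, -5.0799e+01, -8.1000e-02, -2.3615e+01, -6.1000e-02,
        3.8000e-02,  0.0000e+00]), 'tcp_pos': array([0.231, 0.634, 0.246]), 'orientation': array([-5.470e-01, -3.093e+00,  3.000e-03]), 'ft_force': array([ 0.55 ,  0.664, -0.251]), 'moment': array([-0.018,  0.044,  0.002]), 'grip_force': np.float64(0.0), 'width': np.float64(1.0)}
scene [ 1.05316709 -0.46109321  0.80161215]
top [ 0.3868747  -0.21306129  1.0069311 ]
```

View pics/scene0.png

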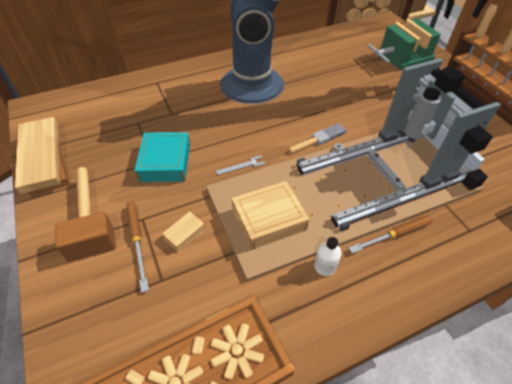

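View pics/top0.png

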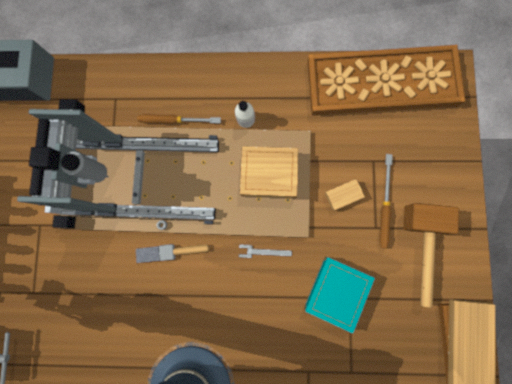

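Scene view: the pine box is on the loading end at (269,210). Top view: box (269,172), rails ending at x≈217 (rows 145 and 214), stop bar at (138,176).
Candidates for the box, in top pixels: pine box on the bed (269,172), turquoise block (340,294), offcut (345,194), plank (472,350). By the description it's the pine one on the bed.

```bash
cat > meas.py <<'E'
from h import *
def fit(P,m,lab):
    r=cv2.minAreaRect(P[m][:,:2].astype(np.float32)*1000); 
    print(lab,m.sum(),"z",np.round(np.median(P[m][:,2]),4),"c",np.round(r[0],1),"sz",np.round(r[1],1),"ang",round(r[2],2)); return r
def cc(m,uv):
    n,l=cv2.connectedComponents(m.astype(np.uint8)); return l==l[uv[1],uv[0]]
def boxtop(P,p):
    m=(abs(P[...,2]-0.068)<0.006); m=cv2.morphologyEx(m.astype(np.uint8),cv2.MORPH_OPEN,np.ones((3,3)))>0
    return m
E
python3 - <<'E'
from meas import *
f=np.load("top.npz"); p,d,K,E=f["p"],f["d"],f["K"],f["E"]; P=cloud(d,K,E); z=P[...,2]
print("bed z",np.median(z[185:220,225:235]),"bench",np.median(z[270:290,200:280]))
fit(P,cc(boxtop(P,p),(269,172)),"box")
for lab,(r0,r1) in {"far":(136,154),"near":(204,224)}.items():
    m=(z>0.032)&(z<0.062); m[:r0]=0;m[r1:]=0;m[:,:110]=0;m[:,222:]=0
    fit(P,m,lab)
    q=P[m]; print(" y min",np.percentile(q[:,1],[0,1,3]), "x range",q[:,0].min(),q[:,0].max())
m=(z>0.010)&(z<0.028); m[:, :220]=0; m[:120]=0;m[245:]=0;m[:,318:]=0
m=cc(m,(232,200)); fit(P,m,"bed part")
m=(z>0.034)&(z<0.05);m[:154]=0;m[202:]=0;m[:,:125]=0;m[:,150:]=0; fit(P,m,"stop")
g=cv2.cvtColor(p,cv2.COLOR_RGB2GRAY)
c=cv2.resize(p[120:250,90:320],None,fx=3.4,fy=3.4,interpolation=cv2.INTER_CUBIC); save("pics/crop.png",c)
E
```

```text
bed z 0.01918821916528552 bench 0.0011996780742186356
box 2700 z 0.0693 c [ 571.  -203.6] sz [149.8 130.5] ang 88.11
far 1226 z 0.0432 c [650.4  91.4] sz [ 49.4 303.8] ang 0.19
 y min [-0.06053009 -0.05874455 -0.05395379] x range 0.6254521751592078 0.6755216767229449
near 1214 z 0.0423 c [454.8  87.6] sz [287.5  46.4] ang 88.29
 y min [-0.0565899  -0.05394407 -0.05062775] x range 0.43191015392179183 0.4813807213711004
bed part 6661 z 0.0193 c [ 550.9 -188. ] sz [256.  300.7] ang 88.54
stop 348 z 0.0407 c [557.8 162.4] sz [ 19.7 133.8] ang 88.88
```

View pics/crop.png

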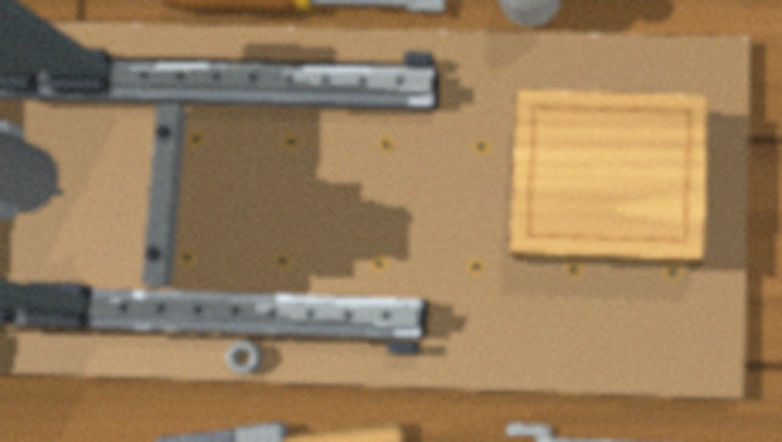

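The crop shows the pine box with its scored border at crop (612,175), on the bed and clear of the rails. Its depth height of 69 mm and 150 x 130 size match the description, so the choice holds. Next I'll get the machine frame, the oil can position and a move helper.

```bash
cat > go.py <<'E'
import sys
from h import *
from scipy.spatial.transform import Rotation as R
# usage: go.py x y z yaw(deg of tool y axis)  -> total shift in tool axes & turn about tool
x,y,z,yaw=map(float,sys.argv[1:5]); s=telemetry.state(); A=R.from_rotvec(s["orientation"])
a=np.radians(yaw); Y=np.array([np.cos(a),np.sin(a),0]); Z=np.array([0,0,-1]); T=R.from_matrix(np.c_[np.cross(Y,Z),Y,Z])
print("t",s["clock"],"tcp",np.round(s["tcp_pos"],4),"F",np.round(s["ft_force"],2))
print("shift now-axes",np.round(A.inv().apply([x,y,z]-s["tcp_pos"]),4),"turn",np.round(np.degrees((A.inv()*T).as_rotvec()),2),"shift in target axes",np.round(T.inv().apply([x,y,z]-s["tcp_pos"]),4))
print("tool axes",np.round(A.as_matrix(),3).tolist(),"q",np.round(s["joint_positions"],2))
E
python3 go.py 0.67 -0.21 0.45 88.5
python3 - <<'E'
from meas import *
f=np.load("top.npz"); p,d,K,E=f["p"],f["d"],f["K"],f["E"]; P=cloud(d,K,E); z=P[...,2]
m=z>0.03; n,l=cv2.connectedComponents(m.astype(np.uint8)); m=np.zeros_like(m);m[95:131,230:262]=z[95:131,230:262]>0.04
q=P[m]; print("can",q.min(0),q.max(0)); m2=m&(z>0.1); print("cap",P[m2].mean(0))
# bed edges: lines per column
u=np.arange(225,305); top=[];bot=[]
b=(z>0.010)&(z<0.03)
for c in u:
    r=np.where(b[120:245,c])[0]+120; top.append(P[r[0],c,:2]); bot.append(P[r[-1],c,:2])
for n_,L in(("far",top),("near",bot)):
    L=np.array(L)[10 if n_=="near" else 40:]; k=np.polyfit(L[:,1],L[:,0],1); print(n_,"slope",k[0],"x at y=-.2",np.polyval(k,-.2), "at .15",np.polyval(k,.15), np.std(L[:,0]-np.polyval(k,L[:,1])))
E
```

```text
t 0.1 tcp [0.2312 0.6337 0.2466] F [-0.48  0.41  0.52]
shift now-axes [-0.7014 -0.6425 -0.2022] turn [-1.000e-01 -1.000e-02 -1.854e+01] shift in target axes [-0.4607 -0.8319 -0.2034]
tool axes [[-0.939, 0.343, -0.0], [0.343, 0.939, -0.002], [-0.0, -0.002, -1.0]] q [-1.25  0.47 -0.05  1.53  0.02  1.14 -0.08]
can [ 0.3868747  -0.21306129  0.04108184] [ 0.75820446 -0.11024671  1.0069311 ]
cap [ 0.7140374  -0.13973038  0.16633352]
far slope 0.042462790746301764 x at y=-.2 0.699048989123412 at .15 0.7139109658846176 0.0009030004805566821
near slope 0.026293932105728803 x at y=-.2 0.40144774823113616 at .15 0.4106506244681412 0.0008263731076451551
```

Request:
{"api": "servo_tool", "payload": {"commands": "0 0 -0.05 0 0 -9.2; 0 0 -0.05 0 0 -9.3; 0 0 -0.05 0 0 0; 0 0 -0.053 0 0 0; -0.028 -0.052 0 0 0 0; -0.028 -0.052 0 0 0 0; -0.028 -0.052 0 0 0 0; -0.028 -0.052 0 0 0 0; -0.028 -0.052 0 0 0 0; -0.028 -0.052 0 0 0 0; -0.028 -0.052 0 0 0 0; -0.028 -0.052 0 0 0 0"}}

```text
clock: 1.6
tcp_pos: [0.4444, 0.2103, 0.4503]
orientation: [-0.042, -3.141, -0.0]
ft_force: [0.9, 0.0, 0.1]
width: 0.998
grip_force: 0.0
```

Request:
{"api": "servo_tool", "payload": {"commands": "-0.028 -0.052 0 0 0 0; -0.028 -0.052 0 0 0 0; -0.028 -0.052 0 0 0 0; -0.028 -0.052 0 0 0 0; -0.028 -0.052 0 0 0 0; -0.028 -0.052 0 0 0 0; -0.028 -0.052 0 0 0 0; -0.028 -0.052 0 0 0 0; 0 0 0 0 0 0; 0 0 0 0 0 0"}}

```text
clock: 2.85
tcp_pos: [0.6567, -0.2091, 0.4497]
orientation: [-0.042, -3.14, -0.002]
ft_force: [0.2, 0.1, 0.8]
width: 1.001
grip_force: 0.0
```

```bash
python3 go.py 0.656 -0.22 0.20 88.5; python3 - <<'E'
from h import *
p,d,K,E=cam("wrist"); save("pics/w1.png",p); np.savez("w1.npz",p=p,d=d,K=K,E=E)
P=cloud(d,K,E); print(-E[:3,:3].T@E[:3,3])
E
```

```text
t 2.85 tcp [ 0.6567 -0.2091  0.4497] F [0.15 0.13 0.75]
shift now-axes [ 1.000e-04 -1.120e-02  2.497e-01] turn [ 0.06 -0.08 -0.03] shift in target axes [ 0.0004 -0.011   0.2497]
tool axes [[-1.0, 0.027, -0.001], [0.027, 1.0, 0.001], [0.001, 0.001, -1.0]] q [-0.06  0.43  0.5   1.2  -0.2   1.56  1.95]
[ 0.59066242 -0.20763854  0.58667951]
```

View pics/w1.png

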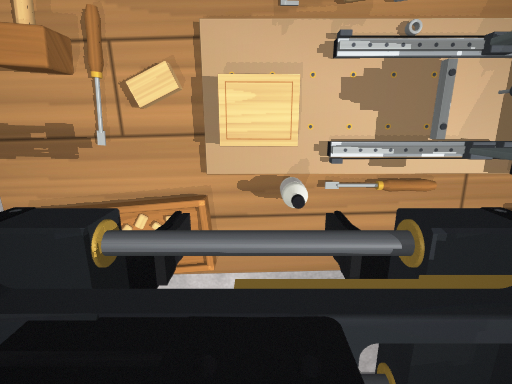

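Wrist view: box at (260,110), rails at (420,45) and (430,150), stop bar at (443,100), oil can at (294,192). I'll measure the same points again from this closer view.

```bash
python3 - <<'E'
from meas import *
f=np.load("w1.npz"); p,d,K,E=f["p"],f["d"],f["K"],f["E"]; P=cloud(d,K,E); z=P[...,2]; ok=d>0
m=(abs(z-0.068)<0.006)&ok; m[205:]=0; m=cc(m,(260,110)); fit(P,m,"box")
m=(z>0.034)&(z<0.05)&ok;m[:60]=0;m[139:]=0;m[:,:420]=0;m[:,470:]=0; fit(P,m,"stop")
for lab,(r0,r1) in {"near":(28,62),"far":(136,168)}.items():
    m=(z>0.046)&(z<0.058)&ok; m[:r0]=0;m[r1:]=0;m[:,:320]=0;m[:,440:]=0; fit(P,m,lab+" railtop")
    m=(z>0.030)&(z<0.058)&ok; m[:r0]=0;m[r1:]=0;m[:,:320]=0;m[:,440:]=0; q=P[m]; print(" ymin",np.percentile(q[:,1],[.5,2]))
m=ok&(z>0.03)&(z<.13); m[:170]=0;m[210:]=0;m[:,:270]=0;m[:,315:]=0; q=P[m];print("can",q.min(0),q.max(0))
b=(z>0.010)&(z<0.03)&ok; T=[];B=[]
for c in range(305,330):
    r=np.where(b[:180,c])[0]; T.append(P[r[0],c,:2]);B.append(P[r[-1],c,:2])
print("bed edges",np.median(T,0),np.median(B,0))
r=[P[rr,np.where(b[rr])[0][0],:2] for rr in range(30,165,5)]; print("bed end",np.median(r,0))
E
```

```text
box 5769 z 0.0677 c [ 572.3 -205.4] sz [150.  127.7] ang 88.34
stop 853 z 0.0394 c [561.7 160.3] sz [ 19.6 145.3] ang 88.52
near railtop 958 z 0.0513 c [462.9  36.6] sz [185.3  16. ] ang 88.58
 ymin [-0.05755392 -0.0555459 ]
far railtop 861 z 0.0517 c [652.9  46. ] sz [213.3  14.2] ang 88.47
 ymin [-0.0624907  -0.06016455]
can [ 0.71127203 -0.16295219  0.03001019] [ 0.76099441 -0.11237354  0.1166804 ]
bed edges [ 0.40530028 -0.08987256] [ 0.70359507 -0.08196586]
bed end [ 0.53177716 -0.53521879]
```

Request:
{"api": "servo_tool", "payload": {"commands": "-0.004 -0.006 0.05 0 0 0; 0 0 0.06 0 0 0; 0 0 0.06 0 0 0; 0 0 0.06 0 0 0; 0 0 0.05 0 0 0; 0 0 0.04 0 0 0; 0 0 0.03 0 0 0; 0 0 0.02 0 0 0; 0 0 0.01 0 0 0; 0 0 0 0 0 0"}}

```text
clock: 4.15
tcp_pos: [0.6608, -0.2153, 0.0708]
orientation: [0.041, 3.141, 0.0]
ft_force: [0.3, -0.1, -0.0]
width: 0.998
grip_force: 0.0
```

Request:
{"api": "servo_tool", "payload": {"commands": "0.002 0 0 0 0 0; 0.002 0 0 0 0 0; 0.002 0 0 0 0 0; 0.002 0 0 0 0 0; 0.002 0 0 0 0 0; 0.002 0 0 0 0 0; 0.002 0 0 0 0 0; 0 0 0 0 0 0"}}

```text
clock: 5.15
tcp_pos: [0.6467, -0.2152, 0.0705]
orientation: [0.042, 3.141, 0.0]
ft_force: [0.3, 0.2, -1.0]
width: 1.003
grip_force: 0.3
```

```bash
python3 go.py 0.626 -0.215 0.07 88.5; python3 - <<'E'
from h import *
p,d,K,E=cam("scene"); save("pics/s2.png",cv2.resize(p[100:300,170:400],None,fx=3,fy=3))
E
```

```text
t 5.15 tcp [ 0.6467 -0.2152  0.0705] F [ 0.29  0.18 -1.04]
shift now-axes [ 0.0207 -0.0004  0.0005] turn [ 0.01  0.02 -0.04] shift in target axes [ 0.0207 -0.0004  0.0005]
tool axes [[-1.0, 0.027, 0.0], [0.027, 1.0, 0.0], [-0.0, 0.0, -1.0]] q [-0.01  0.68  0.39  1.68 -0.33  0.84  2.07]
```

View pics/s2.png

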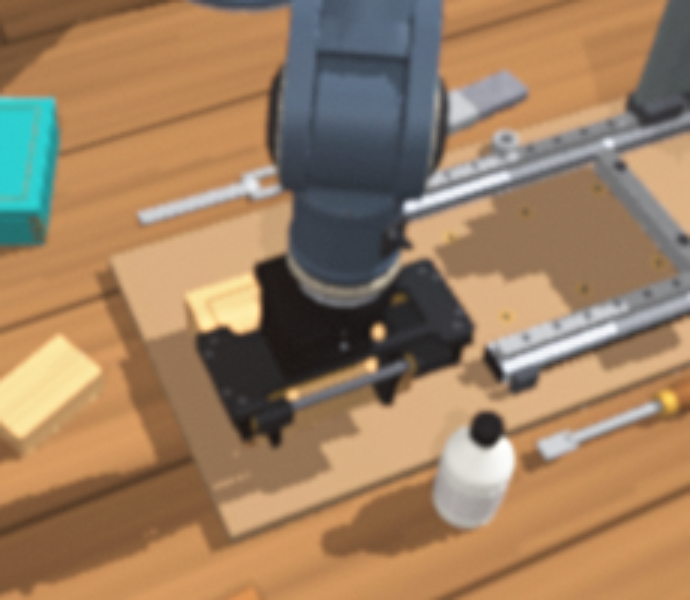

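The crop shows the two fingertips at (275,430) and (390,385), beside the box's far face, with the oil can at (470,470) clear of the gripper. I'll push sideways slowly.

Request:
{"api": "servo_tool", "payload": {"commands": "0.002 0 0 0 0 0; 0.002 0 0 0 0 0; 0.002 0 0 0 0 0; 0.002 0 0 0 0 0; 0.002 0 0 0 0 0"}}

```text
clock: 5.82
tcp_pos: [0.6365, -0.2151, 0.0706]
orientation: [0.042, 3.141, 0.0]
ft_force: [1.3, -1.0, -1.1]
width: 1.005
grip_force: 0.8
```

Request:
{"api": "servo_tool", "payload": {"commands": "0.002 0 0 0 0 0; 0.002 0 0 0 0 0; 0.002 0 0 0 0 0; 0.002 0 0 0 0 0; 0.0015 0 0 0 0 0; 0.001 0 0 0 0 0; 0 0 0 0 0 0"}}

```text
clock: 6.7
tcp_pos: [0.6259, -0.2147, 0.0705]
orientation: [-0.042, -3.141, -0.0]
ft_force: [0.7, 0.2, 0.1]
width: 1.001
grip_force: 0.5
```

Request:
{"api": "servo_tool", "payload": {"commands": "-0.004 0 0 0 0 0; -0.008 0 0 0 0 0; -0.012 0 0 0 0 0; -0.008 0 -0.02 0 0 0; 0 0 -0.05 0 0 0; 0 0 -0.06 0 0 0; 0 0 -0.06 0 0 0; 0 0 -0.03 0 0 0; 0 0 0 0 0 0; 0 0 0 0 0 0"}}

```text
clock: 7.95
tcp_pos: [0.6578, -0.2151, 0.289]
orientation: [-0.042, -3.139, -0.001]
ft_force: [-0.2, -0.3, -1.1]
width: 1.0
grip_force: 0.0
```

```bash
cat > look.py <<'E'
from meas import *
p,d,K,E=cam("wrist"); np.savez("wl.npz",p=p,d=d,K=K,E=E); P=cloud(d,K,E); z=P[...,2]
m=(abs(z-0.068)<0.008)&(d>0); n,l,st,ce=cv2.connectedComponentsWithStats(m.astype(np.uint8))
for i in np.argsort(-st[1:,4])[:3]+1: print(ce[i]); r=fit(P,l==i,"cand")
E
python3 look.py; python3 go.py 0.55 -0.31 0.2 -1.5
```

```text
[263.40119389  84.14078611]
cand 12899 z 0.0677 c [ 550.9 -205. ] sz [150.2 128.6] ang 88.51
[307.88839286 214.02678571]
cand 224 z 0.0709 c [ 723.7 -144.7] sz [19.8 49.9] ang 30.08
t 8.0 tcp [ 0.6576 -0.2151  0.2884] F [-0.58  0.66  0.6 ]
shift now-axes [ 0.1047 -0.0978  0.0887] turn [-0.11 -0.19 89.97] shift in target axes [-0.0977 -0.1051  0.0884]
tool axes [[-1.0, 0.027, -0.003], [0.027, 1.0, 0.001], [0.003, 0.001, -1.0]] q [-0.06  0.5   0.48  1.46 -0.23  1.25  1.99]
```

Request:
{"api": "servo_tool", "payload": {"commands": "0 0 0 0 0 10; 0 0 0 0 0 10; 0 0 0 0 0 10; 0 0 0 0 0 10; 0 0 0 0 0 10; 0 0 0 0 0 10; 0 0 0 0 0 10; 0 0 0 0 0 10; 0 0 0 0 0 10; -0.03 -0.035 0.03 0 0 0; -0.03 -0.035 0.03 0 0 0; -0.032 -0.036 0.03 0 0 0"}}

```text
clock: 9.5
tcp_pos: [0.548, -0.3046, 0.1978]
orientation: [-2.248, -2.191, 0.002]
ft_force: [-0.5, -1.0, -0.5]
width: 0.998
grip_force: 0.0
```

Request:
{"api": "servo_tool", "payload": {"commands": "0 0 0.03 0 0 0; 0 0 0.03 0 0 0; 0 0 0 0 0 0; 0 0 0 0 0 0"}}

```text
clock: 10.0
tcp_pos: [0.5498, -0.305, 0.1407]
orientation: [2.251, 2.191, -0.001]
ft_force: [0.8, -0.4, 0.9]
width: 1.001
grip_force: 0.0
```

```bash
python3 go.py 0.549 -0.304 0.058 -1.5; python3 look.py
```

```text
t 10.0 tcp [ 0.5498 -0.305   0.1407] F [ 0.78 -0.4   0.86]
shift now-axes [ 0.001  -0.0008  0.0827] turn [-0.01  0.03 -0.04] shift in target axes [ 0.001  -0.0008  0.0827]
tool axes [[0.027, 1.0, -0.0], [1.0, -0.027, -0.001], [-0.001, -0.0, -1.0]] q [-0.1   0.61  0.79  1.79 -0.52  0.96  0.87]
[254.12712116  84.33793535]
cand 30349 z 0.0677 c [ 550.2 -218.7] sz [121.5 130.6] ang 88.56
[507.31578947   0.68421053]
cand 19 z 0.0611 c [ 730.9 -161.1] sz [1.2 5.7] ang 77.46
[500.5   0. ]
cand 2 z 0.0612 c [ 726.3 -160.7] sz [1.2 0. ] ang -170.17
```

Request:
{"api": "servo_tool", "payload": {"commands": "0 0 0.03 0 0 0; 0 0 0.03 0 0 0; 0 0 0.015 0 0 0; 0 0 0.007 0 0 0; 0.003 0 0 0 0 0; 0.003 0 0 0 0 0; 0.003 0 0 0 0 0; 0.003 0 0 0 0 0; 0.003 0 0 0 0 0; 0.004 0 0 0 0 0; 0.004 0 0 0 0 0; 0.004 0 0 0 0 0"}}

```text
clock: 11.55
tcp_pos: [0.5505, -0.2781, 0.0587]
orientation: [2.251, 2.19, -0.0]
ft_force: [-0.1, -2.6, 1.9]
width: 0.998
grip_force: 1.3
```

Request:
{"api": "servo_tool", "payload": {"commands": "0.005 0 0 0 0 0; 0.006 0 0 0 0 0; 0.006 0 0 0 0 0; 0.006 0 0 0 0 0; 0.006 0 0 0 0 0; 0.006 0 0 0 0 0; 0.006 0 0 0 0 0; 0.006 0 0 0 0 0; 0.006 0 0 0 0 0; 0.005 0 0 0 0 0; 0.003 0 0 0 0 0; 0 0 0 0 0 0"}}

```text
clock: 13.05
tcp_pos: [0.552, -0.2158, 0.0582]
orientation: [-2.25, -2.191, -0.001]
ft_force: [-0.5, -1.4, 0.4]
width: 0.998
grip_force: 0.7
```

```bash
python3 go.py 0.556 -0.020 0.058 -1.5; python3 - <<'E'
from h import *
p,d,K,E=cam("top"); save("pics/t3.png",cv2.resize(p[110:250,80:320],None,fx=3.3,fy=3.3,interpolation=cv2.INTER_CUBIC))
E
python3 look.py
```

```text
t 13.05 tcp [ 0.552  -0.2158  0.0582] F [-0.52 -1.44  0.39]
shift now-axes [ 0.1958 -0.0011  0.0005] turn [-0.03 -0.08 -0.01] shift in target axes [ 0.1958 -0.0011  0.0002]
tool axes [[0.026, 1.0, -0.001], [1.0, -0.026, 0.001], [0.001, -0.001, -1.0]] q [-0.21  0.67  0.71  1.92 -0.61  0.78  0.83]
[252.18239179 110.65611936]
cand 64345 z 0.0677 c [ 551.7 -151.9] sz [103.8 130.6] ang 88.4
[172.83333333 263.78985507]
cand 138 z 0.0716 c [ 508.6 -218.9] sz [12.5  1.5] ang 85.45
[342.05263158 263.44360902]
cand 133 z 0.0713 c [ 596.1 -221.1] sz [12.1  1.6] ang 88.22
```

View pics/t3.png

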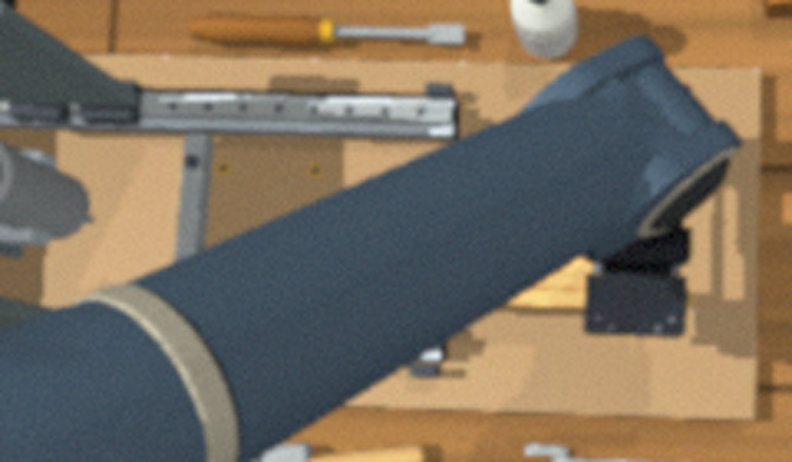

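Top crop: the box's rear corner shows at (550,285) ahead of the fingers, with the arm hiding the rest. It is heading straight down the lane, about 1 mm off the middle, so I'll keep pushing.

Request:
{"api": "servo_tool", "payload": {"commands": "0.004 0 0 0 0 0; 0.006 0 0 0 0 0; 0.006 0 0 0 0 0; 0.006 0 0 0 0 0; 0.006 0 0 0 0 0; 0.006 0 0 0 0 0; 0.006 0 0 0 0 0; 0.006 0 0 0 0 0; 0.006 0 0 0 0 0; 0.006 0 0 0 0 0; 0.006 0 0 0 0 0; 0.004 0 0 0 0 0"}}

```text
clock: 14.65
tcp_pos: [0.5539, -0.1483, 0.0585]
orientation: [-2.251, -2.192, -0.0]
ft_force: [-0.0, -2.0, -1.2]
width: 0.998
grip_force: 0.7
```

```bash
python3 go.py 0.556 -0.020 0.058 -1.5;python3 look.py
```

```text
t 14.65 tcp [ 0.5539 -0.1483  0.0585] F [-0.03 -2.03 -1.18]
shift now-axes [ 0.1283 -0.0013  0.0005] turn [ 0.   -0.01 -0.02] shift in target axes [ 0.1283 -0.0013  0.0005]
tool axes [[0.027, 1.0, 0.0], [1.0, -0.027, 0.0], [0.0, 0.0, -1.0]] q [-0.34  0.64  0.72  1.97 -0.62  0.76  0.72]
[252.24921759 110.59947061]
cand 64225 z 0.0677 c [553.5 -84.3] sz [103.9 131. ] ang 88.51
[173.29133858 263.11023622]
cand 127 z 0.0713 c [ 510.4 -151.3] sz [12.   1.5] ang 87.8
[341.7016129  263.12903226]
cand 124 z 0.0714 c [ 597.9 -154. ] sz [ 1.6 11.2] ang 3.76
```

Request:
{"api": "servo_tool", "payload": {"commands": "0.005 0 0 0 0 0; 0.006 0 0 0 0 0; 0.006 0 0 0 0 0; 0.006 0 0 0 0 0; 0.006 0 0 0 0 0; 0.006 0 0 0 0 0; 0.006 0 0 0 0 0; 0.006 0 0 0 0 0; 0.006 0 0 0 0 0; 0.006 0 0 0 0 0; 0.006 0 0 0 0 0; 0.005 0 0 0 0 0"}}

```text
clock: 16.2
tcp_pos: [0.5559, -0.0785, 0.0586]
orientation: [2.251, 2.191, 0.0]
ft_force: [-0.7, -3.1, 2.9]
width: 0.998
grip_force: 1.7
```

Request:
{"api": "servo_tool", "payload": {"commands": "0.005 0 0 0 0 0; 0.005 0 0 0 0 0; 0.005 0 0 0 0 0; 0.005 0 0 0 0 0; 0.005 0 0 0 0 0; 0.005 0 0 0 0 0; 0.005 0 0 0 0 0; 0.004 0 0 0 0 0; 0.003 0 0 0 0 0; 0.003 0 0 0 0 0; 0.003 0 0 0 0 0; 0.002 0 0 0 0 0"}}

```text
clock: 17.7
tcp_pos: [0.557, -0.0285, 0.0584]
orientation: [-2.251, -2.191, 0.0]
ft_force: [-0.4, -2.9, 1.2]
width: 0.999
grip_force: 1.5
```

```bash
python3 go.py 0.556 -0.009 0.058 -1.5;python3 look.py
```

```text
t 17.7 tcp [ 0.557  -0.0285  0.0584] F [-0.36 -2.86  1.24]
shift now-axes [ 0.0195 -0.0015  0.0004] turn [-0.02 -0.01 -0.03] shift in target axes [ 0.0195 -0.0015  0.0004]
tool axes [[0.027, 1.0, -0.0], [1.0, -0.027, 0.0], [0.0, -0.0, -1.0]] q [-0.56  0.63  0.74  2.01 -0.62  0.74  0.53]
[252.23474456 110.65675848]
cand 64223 z 0.0677 c [556.8  35.4] sz [104.1 130.6] ang 88.46
[173.12977099 263.40458015]
cand 131 z 0.0714 c [513.7 -31.9] sz [11.7  1.5] ang 86.12
[341.81395349 263.34883721]
cand 129 z 0.0714 c [601.1 -33.8] sz [ 1.5 11.8] ang 1.4
```

Request:
{"api": "servo_tool", "payload": {"commands": "0.002 0 0 0 0 0; 0.002 0 0 0 0 0; 0.002 0 0 0 0 0; 0.002 0 0 0 0 0; 0.002 0 0 0 0 0; 0.002 0 0 0 0 0; 0.001 0 0 0 0 0; 0.001 0 0 0 0 0; 0.001 0 0 0 0 0"}}

```text
clock: 18.88
tcp_pos: [0.5574, -0.0137, 0.0584]
orientation: [-2.251, -2.191, 0.0]
ft_force: [-0.8, -2.0, 0.3]
width: 0.999
grip_force: 0.9
```

Request:
{"api": "servo_tool", "payload": {"commands": "0.001 0 0 0 0 0; 0.001 0 0 0 0 0"}}

```text
clock: 19.12
tcp_pos: [0.5574, -0.0117, 0.0584]
orientation: [-2.251, -2.191, 0.0]
ft_force: [-0.4, -1.7, -0.4]
width: 0.998
grip_force: 0.8
```

Request:
{"api": "servo_tool", "payload": {"commands": "0.0007 0 0 0 0 0; 0.0007 0 0 0 0 0"}}

```text
clock: 19.38
tcp_pos: [0.5575, -0.0103, 0.0584]
orientation: [-2.251, -2.191, 0.0]
ft_force: [-0.6, -2.0, 0.2]
width: 1.003
grip_force: 0.7
```

Request:
{"api": "servo_tool", "payload": {"commands": "0.0007 0 0 0 0 0; 0.0007 0 0 0 0 0"}}

```text
clock: 19.62
tcp_pos: [0.5576, -0.0089, 0.0585]
orientation: [-2.251, -2.191, -0.0]
ft_force: [0.2, -2.1, -1.5]
width: 1.004
grip_force: 0.7
```

Request:
{"api": "servo_tool", "payload": {"commands": "0.0007 0 0 0 0 0; 0.0007 0 0 0 0 0"}}

```text
clock: 19.88
tcp_pos: [0.5576, -0.0086, 0.0586]
orientation: [2.25, 2.191, -0.001]
ft_force: [-0.0, -5.1, -1.2]
width: 0.999
grip_force: 2.4
```

```bash
python3 go.py 0.556 -0.009 0.058 -1.5;python3 look.py
```

```text
t 19.875 tcp [ 0.5576 -0.0086  0.0586] F [-0.02 -5.11 -1.19]
shift now-axes [-0.0004 -0.0016  0.0006] turn [ 0.02  0.09 -0.04] shift in target axes [-0.0004 -0.0016  0.0006]
tool axes [[0.027, 1.0, 0.0], [1.0, -0.027, -0.002], [-0.002, 0.0, -1.0]] q [-0.6   0.63  0.74  2.01 -0.62  0.74  0.49]
[252.14140565 110.59622835]
cand 64269 z 0.0678 c [557.5  55.4] sz [104.2 130.6] ang 88.52
[173.144 263.392]
cand 125 z 0.0716 c [514.4 -11.9] sz [12.1  1.6] ang 86.27
[341.63414634 263.26829268]
cand 123 z 0.0712 c [601.8 -14.2] sz [11.   1.7] ang 87.45
```

The tool has stalled and the force has risen, so the box has met the stop. A slight press will seat it, then I'll back off and check.

Request:
{"api": "servo_tool", "payload": {"commands": "0.001 0 0 0 0 0; 0 0 0 0 0 0"}}

```text
clock: 20.18
tcp_pos: [0.5577, -0.0086, 0.0587]
orientation: [2.25, 2.189, -0.002]
ft_force: [0.3, -6.9, -0.7]
width: 0.997
grip_force: 3.2
```

Request:
{"api": "servo_tool", "payload": {"commands": "-0.002 0 0 0 0 0; -0.004 0 0 0 0 0; -0.01 0 0 0 0 0; -0.02 0 0 0 0 0; -0.03 0 0 0 0 0; -0.03 0 -0.03 0 0 0; -0.03 0 -0.05 0 0 0; -0.02 0 -0.06 0 0 0; 0 0 -0.06 0 0 0; 0 0 -0.04 0 0 0; 0 0 0 0 0 0; 0 0 0 0 0 0"}}

```text
clock: 21.68
tcp_pos: [0.5529, -0.1529, 0.297]
orientation: [-2.251, -2.189, 0.001]
ft_force: [-0.2, 0.3, -0.0]
width: 0.999
grip_force: 0.0
```

```bash
python3 look.py; python3 - <<'E'
from meas import *
f=np.load("wl.npz"); p,d,K,E=f["p"],f["d"],f["K"],f["E"]; save("pics/w4.png",p)
s=telemetry.state(); print(s["clock"],s["tcp_pos"])
E
```

```text
[256.23354443  23.97179044]
cand 5211 z 0.0676 c [557.1  28. ] sz [ 52.9 130.3] ang 88.35
[381.07763975 151.35093168]
cand 322 z 0.0713 c [ 729.8 -133.9] sz [50.4 35. ] ang 69.04
[395.5 172. ]
cand 4 z 0.0746 c [ 741.2 -159.4] sz [0.3 5. ] ang 85.93
21.725 [ 0.55279295 -0.1525194   0.29645606]
```

View pics/w4.png

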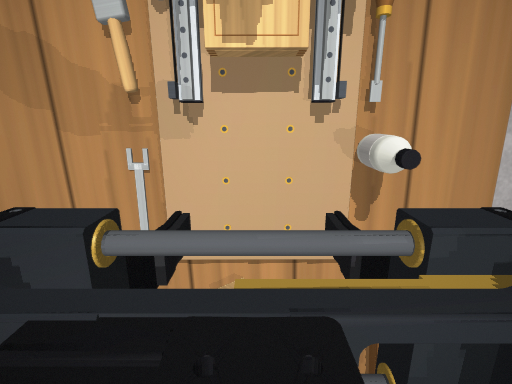

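The wrist view shows the box at (256,25), centred between the rails at (187,50) and (327,50) and square to them. I'll check the gap at the stop before handing in.

```bash
python3 - <<'E'
from h import *
p,d,K,E=cam("scene"); save("pics/s5.png",cv2.resize(p[100:240,280:460],None,fx=4,fy=4,interpolation=cv2.INTER_CUBIC))
E
```

```text
(no output)
```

View pics/s5.png

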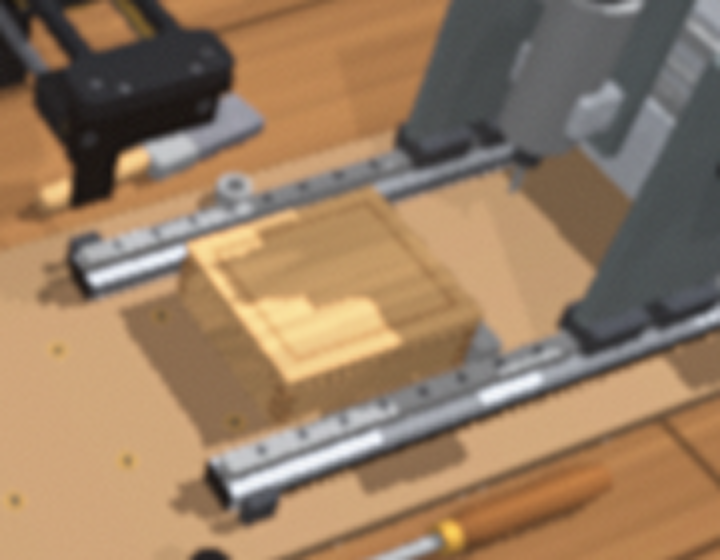

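The box sits between the rails, with the stop bar's end at (483,343) directly against its front face and the gripper clear. Handing in.

```bash
python3 -c "
from h import *
print(order.sign_off())"
```

```text
the job is handed in; nothing more can be done
None
```

I pushed the box down the lane until it stopped against the stop bar and handed the job in at about 22 s. My last measurements put it square to the lane and about 1 mm off its middle, with no sign of touching the rails, but the sign-off gave no verdict.

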